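# U-bolt a switch box to the desk rail

### The job

Clamp the switch box to the desk rail: take the steel U-bolt from its parking block, pass its legs down either side of the rail tube and through both slots of the box's mounting plate, and press it fully home, so that it pushes the raised rubber liner right down. Feel for the slots gently, as the plate may stand a little either way along the tube, and never bear on rail, plate or liner with more than about 30 N. Leave the U-bolt upright, let go, and do not disturb the mouse, cup or tape roll.

Things in the scene. Friction and masses are not known exactly. Their poses are not given: they have to be found in the camera images.
- ubolt_tab (a point): Centre of the flat steel tab upright on the U-bolt's crown: 30 mm (local x) by 10 mm thick (y) by 40 mm high (z). Grip it across the 10 mm, near its top: with the U-bolt home the liner's top is only 25 mm below this point, the tab's lower edge 20 mm below. Leg tips are 94 mm below it. At the start the U-bolt stands upright in the parking block; a half turn looks the same.
- holder: Fixed grey plastic parking block, 90 mm (local x) by 50 by 30 mm high, origin under its centre; two square 12 mm pockets, 24 mm deep, at local x = +-25 mm, hold the U-bolt's legs.
- tube_mid (a point): Mid-point of the axis of the desk rail's steel tube, 75 mm above the desk. Fixed tube, 28 mm diameter, 270 mm long, level, along local y; local x points across it to the white switch box; z up. Feet 18 mm wide carry it at local y = +-118 mm. When the U-bolt is home its bow's centre lies on the tube axis and its tab's centre is 46 mm above it.
- rail: The fixed rail with box and plate; origin on the desk straight below tube_mid, same axes. Level steel plate under the tube, top 50 mm and underside 44 mm above the desk, local x -46 to +46 mm, 90 mm long. Two through slots centred at x = +-25 mm, 13 mm wide (x) by 10.5 mm (y), at the same y. Plate and slots stand anywhere in y -17 to +17 mm, not measured; a light rub does not shift them.
- liner (a joint): How far (m) the black rubber liner is pushed down: 0 at the start, standing proud; 0.006 fully down on the tube (hard end stop). A round sleeve 32 mm across, 70 mm long on the tube, centred at local y = 0; its top is 27 mm above the tube axis at the start, 21 mm when down. Yields at about 8 N, not springy, stays where pushed.
- mouse: Loose black computer mouse, about 100 by 58 by 33 mm, origin under its centre; leave alone.
- cup: Loose white ceramic cup, 76 mm across, 95 mm high, origin under its centre; leave alone.
- tape: Loose roll of clear tape lying flat, 90 mm across, 20 mm high, origin under its centre; leave alone.
- ubolt_bow (a point): Centre of the U-bolt's half-round bow, 46 mm below the tab's centre; same axes. 8 mm round steel bar, about 0.15 kg, in the local x-z plane: bow of 25 mm centre radius (inner top 21 mm above this point), straight legs centred at local x = +-25 mm running to flat tips 48 mm below it.
- box_top (a point): Centre of the top face of the white switch box fixed behind the tube, 82 mm across from the tube axis (+local x) and 66 mm above the desk; box 65 mm (x) by 130 mm (y); knob on top up to 78 mm high.

How it is judged:
On the way, in this order (a step that is already met when the one before it is completed fails the run):
1. the U-bolt is lifted clear of its parking block (height (world z) of ubolt_tab above 0.135 m), for 0.1 s.
2. both legs are through the plate's slots, one each side of the tube (z of ubolt_tab in the frame of tube_mid below 0.062 m and x of ubolt_tab in the frame of tube_mid between -0.007 and 0.007 m and y of ubolt_tab in the frame of tube_mid between -0.022 and 0.022 m and angle between ubolt_tab's own z axis and vertical below 0.15 rad), for 0.1 s.
At the end, for the whole second after the job is handed in: U-bolt released, at rest (<0.02 m/s), upright within 0.15 rad, both legs through the slots; tab centre at most 48.5 mm above the tube axis, within 7 mm of it sideways and 22 mm of mid-tube along it; liner down at least 4.5 of 6 mm (value of joint liner above 0.0045 m and z of ubolt_tab in the frame of tube_mid below 0.0485 m and x of ubolt_tab in the frame of tube_mid between -0.007 and 0.007 m and y of ubolt_tab in the frame of tube_mid between -0.022 and 0.022 m and angle between ubolt_tab's own z axis and vertical below 0.15 rad and linear speed of ubolt below 0.02 m/s); the robot touches nothing.
It fails at once if the U-bolt bears on the rail, plate or liner with more than 35 N (contact force between ubolt and rail above 35 N).
It fails at once if the gripper or arm presses on the rail, plate, liner or box with more than 35 N (contact force between the arm and rail above 35 N).
It fails at once if the mouse is moved by more than 30 mm (distance of mouse from where it was at the start of the episode above 0.03 m).
It fails at once if the cup is moved by more than 30 mm (distance of cup from where it was at the start of the episode above 0.03 m).
It fails at once if the tape is moved by more than 30 mm (distance of tape from where it was at the start of the episode above 0.03 m).
It also fails if it takes over 64 s, if anything falls off the work surface, if the arm or the gripper's body presses on something with over 40 N, if the wrist force passes 120 N, or if a joint passes its speed limit or range.

### The arm

A 6-joint arm with a two-finger parallel gripper is mounted at the origin on the work surface. World frame = base frame: x ahead of the robot, y to its left, z up, the work surface at z = 0. Lengths are in m, angles in rad, forces in N, time in s.
With the tool pointing down it reaches from about 0.35 to 0.85 m from the base axis. Payload 8.1 kg.
Tool frame: the origin (TCP) lies at the very end of the fingers, on their centre line; the grasp point (between the pads) lies 19 mm behind it; x points along the fingers, y is the direction in which the jaws open and shut, and the axes are right-handed (so a half turn about x gives the same grasp; the last joint's range is limited). The gripper opens to 93 mm and grips with 3 to 60 N. Pads are 15 mm wide; open, the fingers measure 128 mm over their backs; the gripper's body (75 mm by 188 mm) begins 65 mm behind the grasp point.
Start: joints at [-1.22, 0.13, 1.488, -0, 1.523, -0.085], TCP at [0.253, -0.544, 0.219] pointing down, gripper open.
Joint ranges: [-2.96, 2.96], [-0.89, 2.26], [0.02, 2.5], [-1.34, 4.48], [0, 2.73], [-2.66, 2.66]. Speed limits (rad/s): [2.39, 2.39, 2.79, 3.14, 3.14, 3.14].

### API

Orientations are given as a rotation vector (axis times angle).
In Python, from plant import * gives the robot as it stands. The module is installed in compiled form; this text tells all that it offers.
- The arm moves only by the tool apply_moves, never from a script. Its argument "series" is a list of rows, each an object with "jaw": the gripper's target within -1 to 1 (shut at 1, half-way at 0, fully open at -1); "linear": the shift along the tool's x, y, z normalised to -1 to 1, where 1 is 0.6 m, a list of three; "roll": the turn about the tool's x normalised to -1 to 1, where 1 is 30 degrees. A call has 1 to 20 rows; each row is the pose to reach, as a shift and turn from the pose measured when the call began, along the tool's axes at that moment; what a row does not reach only later rows make up. A row lasts 1/8 s, in which the tool goes at most 62.5 mm and 10.7 degrees, less where a joint would pass 70% of its speed; a pose out of reach is approached as far as the arm can. A call with a number of a shift or a turn outside -1 to 1 is refused whole. A call with a gripper value outside its range is refused whole. The fingers move at their own pace and stop on an object; "force" is the grip in N (left out, the last holds). Time passes only in rows, so rows that repeat a pose let the fingers close. It gives the time, the measured TCP pose, the force and the opening at its end, in the units of the state.
- read_state(): the state, without advancing time (a new reading comes with each control period).
- read_camera(name): name is "side" or "top" or "wrist"; returns a dict with "pixels" (420x560x3 uint8, blue, green, red), "intrinsics" (3x3 intrinsics, pixels), "rvec" (rotation vector, rad) and "tvec" (3), from world to camera coordinates, as OpenCV has them; the wrist camera has in their place "tool_from_camera" (4x4, takes a point from camera to tool coordinates, whose origin is the TCP and whose axes are the tool frame's). Camera axes: x right, y down, z forward; pixel columns grow to the right and rows downward; lengths in m; the calibration is good to about 2 mm. A picture is of the moment at which its call begins: read the wrist's pose just before it. There is no depth.
- close_job(): hands the job in, once; it reports no verdict.
The state is a dict: "t": time; "q": joint angles; "dq": joint speeds; "joint_torque": joint torques, N m; "tool_pos": TCP position; "orientation": TCP orientation; "force": force on the tool from outside, world axes, zero at the start; "wrist_torque": the same for the moment, N m; "opening": finger opening in m.
Only numpy, scipy, OpenCV 4.12 (cv2) and the standard library are available. Lean on these libraries where they do the work, as an engineer would, in place of code of your own. Each camera call takes 0.05 s, during which the arm holds its last target. There are 200 camera calls.

## Working session

There is one attempt and no reset: what is moved stays moved. The work goes in short steps, Python scripts to look and compute and a tool call to move; the robot and the scene stay as the last step left them, time stands still between calls to the robot, and variables do not carry over. Pictures are saved under pics/ and viewed, about 8 in all and at most 12, crops included, and the job is handed in when it is done.

Besides the shell and the picture viewer there is one more tool, called after ">>>" by a JSON object that holds its "op" and its "data". apply_moves: Moves the arm, as the interface text tells. Its arguments: {"type":"object","properties":{"series":{"type":"array"},"force":{"type":"number"}},"required":["series"]}

```bash
mkdir -p pics; cat > h.py <<'E'
from plant import *
import numpy as np, cv2, pickle
from scipy.spatial.transform import Rotation as R
def grab(n):
    s=read_state(); c=read_camera(n)
    if 'rvec' in c:
        Rm=cv2.Rodrigues(np.array(c['rvec'],float))[0]; t=np.array(c['tvec'],float).ravel()
        c['Rwc']=Rm.T; c['o']=-Rm.T@t
    else:
        T=np.array(c['tool_from_camera']); Rt=R.from_rotvec(s['orientation']).as_matrix()
        c['Rwc']=Rt@T[:3,:3]; c['o']=Rt@T[:3,3]+np.array(s['tool_pos'])
    c['K']=np.array(c['intrinsics']); c['s']=s
    return c
def ray(c,uv):
    d=c['Rwc']@np.linalg.inv(c['K'])@np.array([uv[0],uv[1],1.]); return c['o'],d/np.linalg.norm(d)
def onz(c,uv,z):
    o,d=ray(c,uv); return o+d*(z-o[2])/d[2]
def proj(c,p):
    q=c['K']@(c['Rwc'].T@(np.array(p)-c['o'])); return q[:2]/q[2]
def cross(c1,u1,c2,u2):
    o1,d1=ray(c1,u1);o2,d2=ray(c2,u2)
    A=np.stack([d1,-d2],1); x=np.linalg.lstsq(A,o2-o1,rcond=None)[0]
    a=o1+d1*x[0];b=o2+d2*x[1]; return (a+b)/2,np.linalg.norm(a-b)
E
python3 - <<'E'
from h import *
ims={}
for n in ['side','top','wrist']:
    ims[n]=grab(n); print(n,ims[n]['o'].round(3),ims[n]['Rwc'][:,2].round(3),ims[n]['K'][0,0])
    cv2.imwrite(f'pics/{n}0.png',ims[n]['pixels'])
pickle.dump(ims,open('i0.pkl','wb'))
s=read_state();print(s['tool_pos'],R.from_rotvec(s['orientation']).as_matrix().round(3),s['opening'],s['t'],s['force'])
E
```

```text
side [0.213 0.495 0.794] [ 0.397 -0.511 -0.763] 446.89020580533304
top [0.481 0.002 1.095] [ 0.123 -0.006 -0.992] 434.7247968542345
wrist [ 0.317 -0.514  0.385] [-0.236 -0.108 -0.966] 321.8129039210125
[ 0.25314776 -0.54350824  0.21782989] [[-0.     0.422 -0.907]
 [ 0.001 -0.907 -0.422]
 [-1.    -0.001 -0.   ]] 0.09317418720655504 0.15 [-0.59348589  0.05625364 -0.21674035]
```

View pics/top0.png

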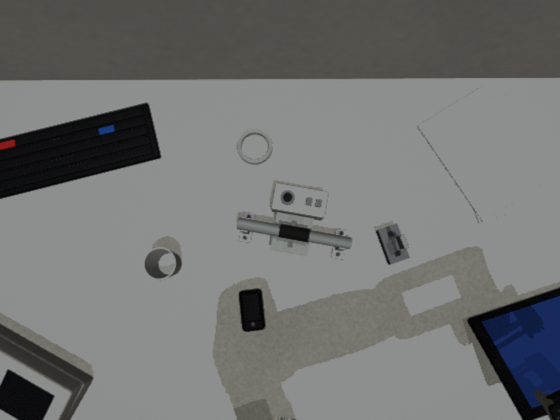

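View pics/side0.png

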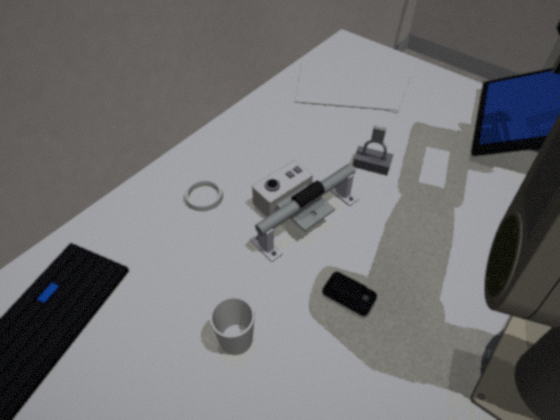

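The top view shows the tube from (238,221) to (351,242), the liner at (294,233), the parking block at (393,243), the box at (299,199), the mouse at (252,310), the cup at (163,263) and the tape at (255,147). In the side view the U-bolt stands at (375,145), with its tab at (378,134). Next I'll enlarge the block and rail in both views.

```bash
python3 - <<'E'
from h import *
i=pickle.load(open('i0.pkl','rb'))
def cr(n,x,y,w,h,f): return cv2.resize(i[n]['pixels'][y:y+h,x:x+w],None,fx=f,fy=f,interpolation=cv2.INTER_CUBIC)
a=cr('top',225,170,130,100,4)       # 520x400 rail
b=cr('top',370,215,45,50,5)      # 225x250
c=cr('side',340,118,60,60,5)       # 300
d=cr('side',245,155,120,75,4)  #480x300
im=np.zeros((600,800,3),np.uint8)
A=cv2.resize(a,(390,300));im[:300,:390]=A   # f=3
im[:250,400:625]=b; im[300:600,0:300]=c; im[300:600,310:790]=d
cv2.imwrite('pics/z0.png',np.clip(im*1.4,0,255).astype(np.uint8))
E
```

```text
(no output)
```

View pics/z0.png

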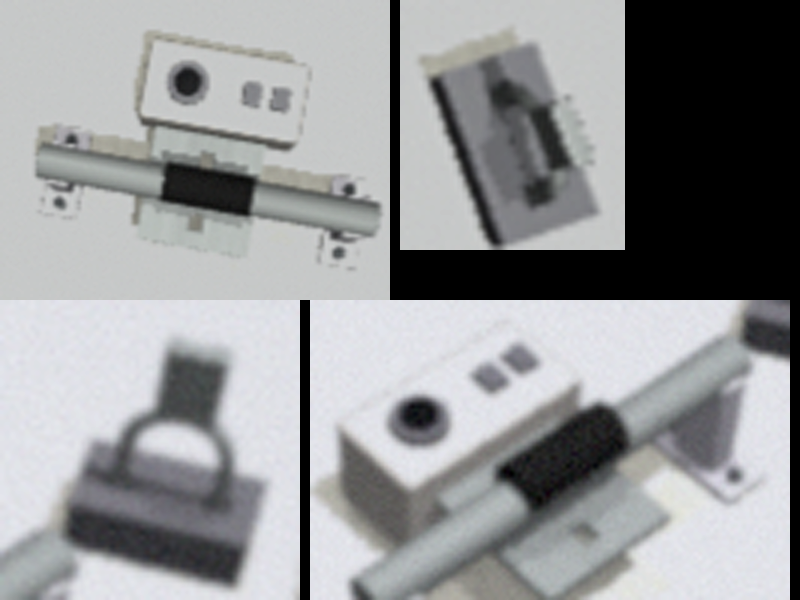

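The crops show the following:
- **Slots:** both can be seen, in the top view at about (290,244.7) and (294.3,222.7) and in the side view at about (313.8,213).
- **Tab:** its top is at about (488.. crop), to the right of the bow.
- **Block:** its top-face corners are clear.

Next I compute positions.

```bash
python3 - <<'E'
from h import *
i=pickle.load(open('i0.pkl','rb'));T=i['top'];S=i['side']
t1=lambda x,y:(x/3+225,y/3+170); t2=lambda x,y:((x-400)/5+370,y/5+215)
s1=lambda x,y:(x/5+340,(y-300)/5+118); s2=lambda x,y:((x-310)/4+245,(y-300)/4+155)
print('block corners')
P=[onz(T,t2(*p),.03) for p in [(443,72),(535,42),(600,212),(505,244)]]
for p in P: print(p.round(4))
print([np.linalg.norm(P[k]-P[k-3]).round(4) for k in range(4)],'c',np.mean(P,0).round(4))
# side tab top centre and top-view tab top
print('tab top', cross(T,t2(583,130),S,s1(200,350)))
B=[onz(S,s1(*p),.03) for p in [(95,443),(268,483),(240,540),(68,500)]]
for p in B: print('side blk',p.round(4))
print('c',np.mean(B,0))
print('tube ends axis'); 
a,b=onz(T,t1(38,160),.079),onz(T,t1(380,217),.079);print(a,b,np.linalg.norm(a-b),(a+b)/2)
print('side tube far end',onz(S,s2(742,350),.075),'near',onz(S,s2(365,588),.075))
print('liner ctr', onz(T,t1(208,188),.1), onz(S,s2(563,452),.09))
print('slots',onz(T,t1(195,224),.05),onz(T,t1(208,158),.05),onz(S,s2(585,532),.05))
print('plate corners',[onz(T,t1(*p),.05).round(4) for p in [(135,238),(245,255),(262,140),(150,125)]])
print('box corners',[onz(T,t1(*p),.066).round(4) for p in [(150,35),(310,65),(300,147),(138,120)]])
for n,uv in [('tape',(255,147)),('mouse',(252,310)),('cup',(163,263))]: print(n,onz(T,uv,.03))
E
```

```text
block corners
[ 0.5693 -0.2434  0.03  ]
[ 0.5838 -0.2893  0.03  ]
[ 0.5002 -0.3177  0.03  ]
[ 0.4851 -0.2706  0.03  ]
[np.float64(0.0482), np.float64(0.0883), np.float64(0.0494), np.float64(0.0886)] c [ 0.5346 -0.2802  0.03  ]
tab top (array([ 0.5360714 , -0.28621626,  0.11368938]), np.float64(0.0010340838869276195))
side blk [ 0.5808 -0.2859  0.03  ]
side blk [ 0.4981 -0.315   0.03  ]
side blk [ 0.4888 -0.271   0.03  ]
side blk [ 0.569  -0.2422  0.03  ]
c [ 0.53416915 -0.27852765  0.03      ]
tube ends axis
[0.58204806 0.09855724 0.079     ] [ 0.53542478 -0.16794821  0.079     ] 0.2705529207224867 [ 0.55873642 -0.03469549  0.079     ]
side tube far end [ 0.53225723 -0.17158771  0.075     ] near [0.58889599 0.09195438 0.075     ]
liner ctr [ 0.55747184 -0.03343198  0.1       ] [ 0.55814368 -0.03385703  0.09      ]
slots [ 0.53253314 -0.02448934  0.05      ] [ 0.58551911 -0.03551781  0.05      ] [ 0.53435388 -0.02487173  0.05      ]
plate corners [array([0.5217, 0.0236, 0.05  ]), array([ 0.5075, -0.0641,  0.05  ]), array([ 0.5998, -0.0793,  0.05  ]), array([0.6126, 0.011 , 0.05  ])]
box corners [array([0.6834, 0.0104, 0.066 ]), array([ 0.6581, -0.1175,  0.066 ]), array([ 0.5921, -0.1081,  0.066 ]), array([0.6147, 0.0204, 0.066 ])]
tape [0.7794483  0.06043969 0.03      ]
mouse [0.37757536 0.06790839 0.03      ]
cup [0.49143252 0.28417136 0.03      ]
```

>>> {"op": "apply_moves", "data": {"series": [{"jaw": -0.3, "linear": [0.03, -0.2, -0.61], "roll": 0.2}, {"jaw": -0.3, "linear": [0.03, -0.2, -0.61], "roll": 0.2}, {"jaw": -0.3, "linear": [0.03, -0.2, -0.61], "roll": 0.2}, {"jaw": -0.3, "linear": [0.03, -0.2, -0.61], "roll": 0.2}, {"jaw": -0.3, "linear": [0.03, -0.2, -0.61], "roll": 0.2}, {"jaw": -0.3, "linear": [0.03, -0.2, -0.61], "roll": 0.2}, {"jaw": -0.3, "linear": [0.03, -0.2, -0.61], "roll": 0.2}, {"jaw": -0.3, "linear": [0.03, -0.2, -0.61], "roll": 0.2}, {"jaw": -0.3, "linear": [0.03, -0.2, -0.61], "roll": 0.2}, {"jaw": -0.3, "linear": [0.03, -0.2, -0.61], "roll": 0.2}]}}

```text
t: 1.4
tool_pos: [0.5334, -0.2816, 0.2002]
orientation: [2.043, 0.34, -2.044]
force: [-0.1, 0.7, 0.3]
opening: 0.0604
```

```bash
cat >> h.py <<'E'
def delta(p,yaw=None):
    "world target -> normalised linear, and roll from tool-y yaw in deg"
    s=read_state();M=R.from_rotvec(s['orientation']).as_matrix()
    l=M.T@(np.array(p)-s['tool_pos'])/.6
    y=np.degrees(np.arctan2(M[1,1],M[0,1])); r=None if yaw is None else -((yaw-y+180)%360-180)/30
    return l.round(4),r,y
E
python3 - <<'E'
from h import *
w=grab('wrist');pickle.dump(w,open('w1.pkl','wb'))
s=w['s'];print(s['t'],s['tool_pos'],s['opening'],s['force']);print(R.from_rotvec(s['orientation']).as_matrix().round(3))
for z,p in [('tabc',[.5345,-.2795,.12])]: print(proj(w,p))
i=pickle.load(open('i0.pkl','rb'));print(onz(i['top'],((580-400)/5+370,130/5+215),.12), onz(i['side'],(200/5+340,50/5+118),.12))
cv2.imwrite('pics/w1.png',w['pixels'])
print(delta([.5345,-.2795,.088],-71.1))
E
```

```text
1.4 [ 0.5333607  -0.28156796  0.2002147 ] 0.06039693826363441 [-0.11539217  0.73982952  0.3294987 ]
[[-0.     0.323 -0.946]
 [ 0.001 -0.946 -0.323]
 [-1.    -0.001  0.   ]]
[277.79603675 209.3461198 ]
[ 0.53527027 -0.28324918  0.12      ] [ 0.53351241 -0.27869407  0.12      ]
(array([ 0.187 , -0.0023, -0.0027]), np.float64(-0.0015309529290599736), np.float64(-71.14592858787181))
```

View pics/w1.png

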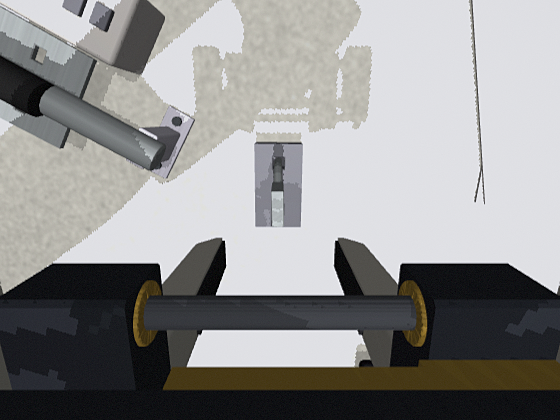

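The wrist view shows the block square to the jaws (edges at columns 255 and 302). The tab top is at (278,208), and its predicted position was (278,209). I go down and grip.

>>> {"op": "apply_moves", "data": {"series": [{"jaw": -0.3, "linear": [0.08, -0.002, -0.003], "roll": 0}, {"jaw": -0.3, "linear": [0.15, -0.002, -0.003], "roll": 0}, {"jaw": -0.3, "linear": [0.187, -0.002, -0.003], "roll": 0}, {"jaw": -0.3, "linear": [0.187, -0.002, -0.003], "roll": 0}, {"jaw": 1, "linear": [0.187, -0.002, -0.003], "roll": 0}, {"jaw": 1, "linear": [0.187, -0.002, -0.003], "roll": 0}, {"jaw": 1, "linear": [0.187, -0.002, -0.003], "roll": 0}, {"jaw": 1, "linear": [0.187, -0.002, -0.003], "roll": 0}, {"jaw": 1, "linear": [0.187, -0.002, -0.003], "roll": 0}, {"jaw": 1, "linear": [0.187, -0.002, -0.003], "roll": 0}], "force": 40}}

```text
t: 2.7
tool_pos: [0.5348, -0.2796, 0.0881]
orientation: [2.043, 0.341, -2.044]
force: [1.3, -0.4, 0.0]
opening: 0.01
```

>>> {"op": "apply_moves", "data": {"series": [{"jaw": 1, "linear": [-0.06, 0, 0], "roll": 0}, {"jaw": 1, "linear": [-0.14, 0, 0], "roll": 0}, {"jaw": 1, "linear": [-0.22, 0, 0], "roll": 0}, {"jaw": 1, "linear": [-0.24, 0, 0], "roll": 0}, {"jaw": 1, "linear": [-0.24, -0.07, -0.03], "roll": 0.15}, {"jaw": 1, "linear": [-0.24, -0.14, -0.06], "roll": 0.35}, {"jaw": 1, "linear": [-0.24, -0.22, -0.1], "roll": 0.6}, {"jaw": 1, "linear": [-0.24, -0.3, -0.136], "roll": 0.8}, {"jaw": 1, "linear": [-0.24, -0.36, -0.163], "roll": 0.962}, {"jaw": 1, "linear": [-0.24, -0.381, -0.173], "roll": 0.962}, {"jaw": 1, "linear": [-0.24, -0.381, -0.173], "roll": 0.962}, {"jaw": 1, "linear": [-0.24, -0.381, -0.173], "roll": 0.962}]}}

```text
t: 4.2
tool_pos: [0.559, -0.0311, 0.2318]
orientation: [-2.128, 0.186, 2.131]
force: [0.1, -1.3, -0.8]
opening: 0.0097
```

```bash
python3 - <<'E'
from h import *
w=grab('wrist');tt=grab('top');ss=grab('side');pickle.dump((w,tt,ss),open('w2.pkl','wb'))
s=w['s'];print(s['t'],s['tool_pos'],s['opening'],s['force']);print(R.from_rotvec(s['orientation']).as_matrix().round(3))
im=np.zeros((600,800,3),np.uint8)
a=w['pixels'][:330,60:500]; im[:330,:440]=a
b=ss['pixels']; im[:300,440:800]=cv2.resize(b[110:260,220:400],None,fx=2,fy=2,interpolation=cv2.INTER_CUBIC)
im[330:600,:405]=cv2.resize(tt['pixels'][170:260,225:360],None,fx=3,fy=3,interpolation=cv2.INTER_CUBIC)
cv2.imwrite('pics/w2.png',np.clip(im*1.2,0,255).astype(np.uint8))
E
```

```text
4.2 [ 0.55895442 -0.03111252  0.23179908] 0.009687464661216188 [ 0.13432698 -1.27660153 -0.78740392]
[[-0.001 -0.174 -0.985]
 [ 0.001 -0.985  0.174]
 [-1.    -0.     0.001]]
```

View pics/w2.png

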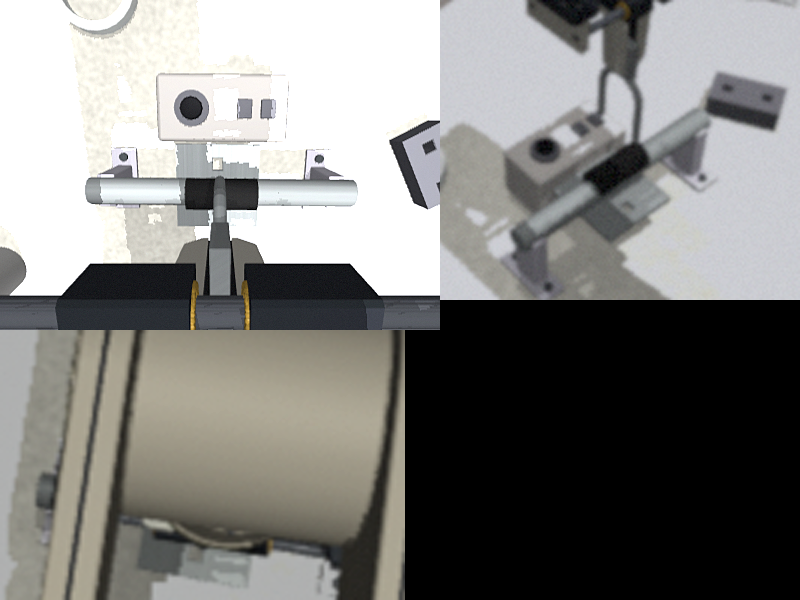

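The U-bolt is held upright. In the wrist view the tube is level, from column 146 to 417 (full frame), with the liner centred at about 281.5. The far slot is at about (277,162). I refine these numerically.

```bash
python3 - <<'E'
from h import *
w,tt,ss=pickle.load(open('w2.pkl','rb'))
g=cv2.cvtColor(w['pixels'],cv2.COLOR_BGR2GRAY)
big=cv2.resize(g[140:220,225:345],None,fx=6,fy=6,interpolation=cv2.INTER_NEAREST)
cv2.imwrite('pics/w3.png',big)
m=np.array([.5585,-.034]);ax=np.radians(-10);X=np.array([np.cos(ax),np.sin(ax)]);Y=np.array([-X[1],X[0]])
def loc(p): return np.array([(p[:2]-m)@X,(p[:2]-m)@Y]).round(4)
print('tcp',loc(w['s']['tool_pos']))
for r in (185,190,195): print(r,[(c,int(g[r,c])) for c in list(range(140,152))+list(range(412,424))])
for c in (170,220,350,400): print('col',c,g[172:214,c].tolist())
for n,uv,z in [('tubeL',(146,191),.075),('tubeR',(417,191),.075),('slot',(277,162),.05)]: print(n,loc(onz(w,uv,z)))
for y in (0,.0029): print('tab should be at px',y)
# tab top-middle and bow position relative to TCP
M=R.from_rotvec(w['s']['orientation']).as_matrix()
print('bow top expected',proj(w,np.array(w['s']['tool_pos'])+[0,0,-.012+0]), proj(w,np.array(w['s']['tool_pos'])+M@[.082,0,-.025]),proj(w,np.array(w['s']['tool_pos'])+M@[.082,0,.025]))
E
```

```text
tcp [-0.0001  0.0029]
185 [(140, 239), (141, 239), (142, 239), (143, 242), (144, 253), (145, 149), (146, 129), (147, 134), (148, 137), (149, 136), (150, 136), (151, 137), (412, 138), (413, 138), (414, 135), (415, 134), (416, 118), (417, 240), (418, 243), (419, 241), (420, 239), (421, 240), (422, 239), (423, 239)]
190 [(140, 240), (141, 239), (142, 241), (143, 244), (144, 234), (145, 136), (146, 139), (147, 143), (148, 142), (149, 144), (150, 143), (151, 144), (412, 180), (413, 180), (414, 179), (415, 179), (416, 178), (417, 174), (418, 246), (419, 242), (420, 240), (421, 239), (422, 239), (423, 239)]
195 [(140, 240), (141, 239), (142, 239), (143, 241), (144, 250), (145, 187), (146, 125), (147, 128), (148, 131), (149, 131), (150, 130), (151, 131), (412, 204), (413, 206), (414, 205), (415, 206), (416, 204), (417, 201), (418, 242), (419, 240), (420, 239), (421, 239), (422, 239), (423, 240)]
col 170 [97, 80, 193, 251, 240, 151, 83, 119, 134, 143, 149, 162, 175, 186, 189, 190, 196, 206, 211, 214, 213, 211, 209, 203, 199, 199, 197, 191, 177, 172, 158, 94, 127, 155, 184, 211, 208, 207, 209,
[... 186 characters left out ...]
4, 192, 227, 221, 194, 169, 168, 167, 165, 169]
col 350 [209, 208, 229, 240, 241, 248, 222, 114, 77, 107, 121, 131, 139, 151, 162, 169, 173, 180, 188, 195, 202, 205, 204, 203, 202, 206, 205, 203, 200, 194, 174, 159, 145, 131, 223, 246, 241, 239, 240, 240, 239, 239]
col 400 [241, 249, 208, 87, 164, 244, 241, 146, 63, 95, 109, 122, 129, 141, 156, 170, 171, 177, 182, 189, 196, 203, 208, 204, 203, 201, 204, 205, 204, 200, 191, 183, 177, 144, 179, 238, 243, 239, 239, 239, 239, 239]
tubeL [-0.0002  0.1401]
tubeR [-0.0003 -0.1387]
slot [0.0263 0.0054]
tab should be at px 0
tab should be at px 0.0029
bow top expected [279.05436943 243.24805297] [279.15403625 180.28246404] [279.19929371 240.11374327]
```

View pics/w3.png

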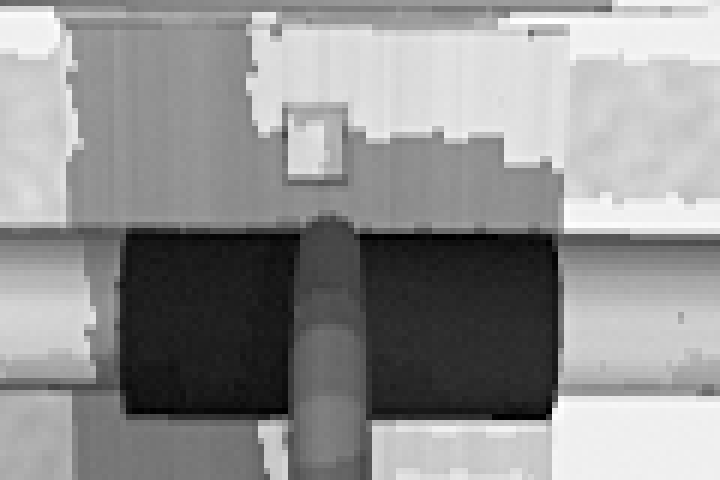

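The enlarged wrist view shows the slot at columns 272.8–282.7, rows 157–170.5. The plate is centred at column 277.4 and the U-bolt's far leg at about 280. The U-bolt must shift about 2.2 mm toward +Y. I shift it, lower the tips beside the tube (tips at about z 0.085) and look again.

>>> {"op": "apply_moves", "data": {"series": [{"jaw": 1, "linear": [0, -0.0037, 0], "roll": 0}, {"jaw": 1, "linear": [0.02, -0.0037, 0], "roll": 0}, {"jaw": 1, "linear": [0.04, -0.0037, 0], "roll": 0}, {"jaw": 1, "linear": [0.06, -0.0037, 0], "roll": 0}, {"jaw": 1, "linear": [0.08, -0.0037, 0], "roll": 0}, {"jaw": 1, "linear": [0.1, -0.0037, 0], "roll": 0}, {"jaw": 1, "linear": [0.115, -0.0037, 0], "roll": 0}, {"jaw": 1, "linear": [0.115, -0.0037, 0], "roll": 0}]}}

```text
t: 5.35
tool_pos: [0.5589, -0.0288, 0.1621]
orientation: [-2.127, 0.187, 2.131]
force: [-0.1, 0.1, -1.3]
opening: 0.0095
```

```bash
python3 - <<'E'
from h import *
w=grab('wrist');ss=grab('side');pickle.dump((w,ss),open('w4.pkl','wb'))
s=w['s'];print(s['t'],s['tool_pos'],s['opening'],s['force'])
im=np.zeros((600,800,3),np.uint8)
im[:480,:480]=cv2.resize(w['pixels'][120:200,240:320],None,fx=6,fy=6,interpolation=cv2.INTER_NEAREST)
im[:600,485:800]=cv2.resize(ss['pixels'][130:250,285:348],None,fx=5,fy=5,interpolation=cv2.INTER_CUBIC)
cv2.imwrite('pics/w4.png',im)
p=np.array(s['tool_pos']);M=R.from_rotvec(s['orientation']).as_matrix()
print('far leg tip',proj(w,p+M@[.082,0,-.025]),'on plate',proj(w,p+M@[p[2]-.05,0,-.025]))
print('near leg side-cam on plate',proj(ss,p+M@[p[2]-.05,0,.025]), 'tip',proj(ss,p+M@[.082,0,.025]))
E
```

```text
5.35 [ 0.55887281 -0.02878936  0.16213643] 0.009512422066313751 [-0.10757889  0.06095183 -1.30124699]
far leg tip [279.1534631  180.28196173] on plate [279.19399758 173.9985598 ]
near leg side-cam on plate [313.72204589 213.22180392] tip [314.56443921 204.11986641]
```

View pics/w4.png

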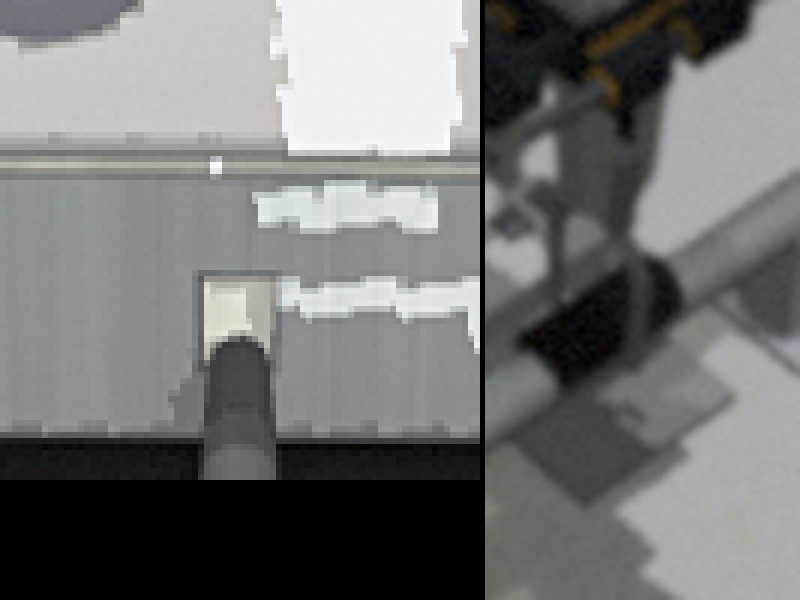

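The slot is centred at column 279.5 and the leg at about 279.75, so they are aligned within about 0.3 mm. In the side view the near leg is heading into its slot. I lower to just above the plate and then feel for the slots.

>>> {"op": "apply_moves", "data": {"series": [{"jaw": 1, "linear": [0.015, 0, 0], "roll": 0}, {"jaw": 1, "linear": [0.03, 0, 0], "roll": 0}, {"jaw": 1, "linear": [0.042, 0, 0], "roll": 0}, {"jaw": 1, "linear": [0.046, 0, 0], "roll": 0}, {"jaw": 1, "linear": [0.046, 0, 0], "roll": 0}]}}

```text
t: 6.08
tool_pos: [0.5595, -0.0289, 0.1356]
orientation: [-2.128, 0.187, 2.13]
force: [0.2, 0.5, -1.6]
opening: 0.0097
```

>>> {"op": "apply_moves", "data": {"series": [{"jaw": 1, "linear": [0.001, 0, 0], "roll": 0}, {"jaw": 1, "linear": [0.002, 0, 0], "roll": 0}, {"jaw": 1, "linear": [0.003, 0, 0], "roll": 0}, {"jaw": 1, "linear": [0.004, 0, 0], "roll": 0}, {"jaw": 1, "linear": [0.005, 0, 0], "roll": 0}]}}

```text
t: 6.7
tool_pos: [0.5595, -0.0289, 0.1326]
orientation: [-2.128, 0.187, 2.13]
force: [1.3, -0.2, -0.9]
opening: 0.0098
```

>>> {"op": "apply_moves", "data": {"series": [{"jaw": 1, "linear": [0.0007, 0, 0], "roll": 0}, {"jaw": 1, "linear": [0.0014, 0, 0], "roll": 0}, {"jaw": 1, "linear": [0.002, 0, 0], "roll": 0}, {"jaw": 1, "linear": [0.002, 0, 0], "roll": 0}]}}

```text
t: 7.2
tool_pos: [0.5595, -0.0289, 0.1313]
orientation: [-2.128, 0.187, 2.13]
force: [-0.4, -0.3, -0.4]
opening: 0.0096
```

>>> {"op": "apply_moves", "data": {"series": [{"jaw": 1, "linear": [0.0008, 0, 0], "roll": 0}, {"jaw": 1, "linear": [0.0016, 0, 0], "roll": 0}, {"jaw": 1, "linear": [0.0024, 0, 0], "roll": 0}, {"jaw": 1, "linear": [0.0024, 0, 0], "roll": 0}]}}

```text
t: 7.7
tool_pos: [0.5594, -0.0289, 0.1298]
orientation: [-2.128, 0.187, 2.13]
force: [0.7, 0.2, -1.6]
opening: 0.0099
```

>>> {"op": "apply_moves", "data": {"series": [{"jaw": 1, "linear": [0.001, 0, 0], "roll": 0}, {"jaw": 1, "linear": [0.002, 0, 0], "roll": 0}, {"jaw": 1, "linear": [0.003, 0, 0], "roll": 0}, {"jaw": 1, "linear": [0.004, 0, 0], "roll": 0}, {"jaw": 1, "linear": [0.004, 0, 0], "roll": 0}]}}

```text
t: 8.32
tool_pos: [0.5594, -0.0288, 0.1273]
orientation: [-2.128, 0.187, 2.13]
force: [0.4, 1.2, -1.7]
opening: 0.0095
```

The legs are in the slots with no load. I continue to just above the liner.

>>> {"op": "apply_moves", "data": {"series": [{"jaw": 1, "linear": [0.003, 0, 0], "roll": 0}, {"jaw": 1, "linear": [0.006, 0, 0], "roll": 0}, {"jaw": 1, "linear": [0.009, 0, 0], "roll": 0}, {"jaw": 1, "linear": [0.012, 0, 0], "roll": 0}, {"jaw": 1, "linear": [0.015, 0, 0], "roll": 0}, {"jaw": 1, "linear": [0.015, 0, 0], "roll": 0}]}}

```text
t: 9.07
tool_pos: [0.5592, -0.0288, 0.1181]
orientation: [-2.127, 0.187, 2.131]
force: [-0.2, -0.2, -1.5]
opening: 0.0096
```

>>> {"op": "apply_moves", "data": {"series": [{"jaw": 1, "linear": [0.001, 0, 0], "roll": 0}, {"jaw": 1, "linear": [0.002, 0, 0], "roll": 0}, {"jaw": 1, "linear": [0.003, 0, 0], "roll": 0}, {"jaw": 1, "linear": [0.004, 0, 0], "roll": 0}, {"jaw": 1, "linear": [0.005, 0, 0], "roll": 0}, {"jaw": 1, "linear": [0.005, 0, 0], "roll": 0}]}}

```text
t: 9.82
tool_pos: [0.5593, -0.0288, 0.1153]
orientation: [-2.128, 0.187, 2.13]
force: [0.0, 0.5, 0.2]
opening: 0.0097
```

>>> {"op": "apply_moves", "data": {"series": [{"jaw": 1, "linear": [0.001, 0, 0], "roll": 0}, {"jaw": 1, "linear": [0.002, 0, 0], "roll": 0}, {"jaw": 1, "linear": [0.003, 0, 0], "roll": 0}, {"jaw": 1, "linear": [0.004, 0, 0], "roll": 0}, {"jaw": 1, "linear": [0.004, 0, 0], "roll": 0}]}}

```text
t: 10.45
tool_pos: [0.5595, -0.0288, 0.1137]
orientation: [-2.128, 0.187, 2.13]
force: [-3.4, 0.6, 6.8]
opening: 0.0099
```

>>> {"op": "apply_moves", "data": {"series": [{"jaw": 1, "linear": [0.001, 0, 0], "roll": 0}, {"jaw": 1, "linear": [0.002, 0, 0], "roll": 0}, {"jaw": 1, "linear": [0.003, 0, 0], "roll": 0}, {"jaw": 1, "linear": [0.004, 0, 0], "roll": 0}, {"jaw": 1, "linear": [0.004, 0, 0], "roll": 0}]}}

```text
t: 11.08
tool_pos: [0.5595, -0.0288, 0.112]
orientation: [-2.129, 0.187, 2.13]
force: [-4.1, -0.2, 6.5]
opening: 0.0096
```

>>> {"op": "apply_moves", "data": {"series": [{"jaw": 1, "linear": [0.001, 0, 0], "roll": 0}, {"jaw": 1, "linear": [0.002, 0, 0], "roll": 0}, {"jaw": 1, "linear": [0.003, 0, 0], "roll": 0}, {"jaw": 1, "linear": [0.003, 0, 0], "roll": 0}]}}

```text
t: 11.58
tool_pos: [0.5595, -0.0288, 0.1108]
orientation: [-2.129, 0.187, 2.13]
force: [-3.4, 0.4, 6.8]
opening: 0.0098
```

>>> {"op": "apply_moves", "data": {"series": [{"jaw": 1, "linear": [0.001, 0, 0.001], "roll": 0}, {"jaw": 1, "linear": [0.002, 0, 0.001], "roll": 0}, {"jaw": 1, "linear": [0.002, 0, 0.001], "roll": 0}]}}

```text
t: 11.95
tool_pos: [0.5594, -0.0288, 0.1104]
orientation: [-2.13, 0.187, 2.128]
force: [-2.8, 0.3, 7.5]
opening: 0.0096
```

>>> {"op": "apply_moves", "data": {"series": [{"jaw": 1, "linear": [0.001, 0, 0], "roll": 0}, {"jaw": 1, "linear": [0.0015, 0, 0], "roll": 0}, {"jaw": 1, "linear": [0.0015, 0, 0], "roll": 0}]}}

```text
t: 12.32
tool_pos: [0.5594, -0.0288, 0.11]
orientation: [-2.13, 0.187, 2.128]
force: [-3.4, 0.6, 6.4]
opening: 0.0097
```

>>> {"op": "apply_moves", "data": {"series": [{"jaw": 1, "linear": [0.001, 0, 0.001], "roll": 0}, {"jaw": 1, "linear": [0.002, 0, 0.001], "roll": 0}, {"jaw": 1, "linear": [0.002, 0, 0.001], "roll": 0}]}}

```text
t: 12.7
tool_pos: [0.5593, -0.0288, 0.1096]
orientation: [-2.131, 0.187, 2.127]
force: [-1.2, -0.2, 6.7]
opening: 0.0094
```

>>> {"op": "apply_moves", "data": {"series": [{"jaw": 1, "linear": [0.001, 0, 0.001], "roll": 0}, {"jaw": 1, "linear": [0.0018, 0, 0.001], "roll": 0}, {"jaw": 1, "linear": [0.0018, 0, 0.001], "roll": 0}]}}

```text
t: 13.08
tool_pos: [0.5593, -0.0288, 0.1092]
orientation: [-2.133, 0.187, 2.126]
force: [-0.8, 0.4, 5.4]
opening: 0.0096
```

>>> {"op": "apply_moves", "data": {"series": [{"jaw": 1, "linear": [0.001, 0, 0], "roll": 0}, {"jaw": 1, "linear": [0.0022, 0, 0], "roll": 0}, {"jaw": 1, "linear": [0.0022, 0, 0], "roll": 0}]}}

```text
t: 13.45
tool_pos: [0.5595, -0.0288, 0.1089]
orientation: [-2.134, 0.187, 2.125]
force: [-5.1, 0.4, 10.3]
opening: 0.0099
```

>>> {"op": "apply_moves", "data": {"series": [{"jaw": 1, "linear": [0.001, 0, 0], "roll": 0}, {"jaw": 1, "linear": [0.0022, 0, 0], "roll": 0}, {"jaw": 1, "linear": [0.0022, 0, 0], "roll": 0}]}}

```text
t: 13.82
tool_pos: [0.5596, -0.0289, 0.1089]
orientation: [-2.134, 0.187, 2.125]
force: [-6.8, 0.1, 12.7]
opening: 0.0101
```

It is on the hard stop: z stays at 0.1089 while the force rises, after about 6 mm of travel. One more small push, then release.

>>> {"op": "apply_moves", "data": {"series": [{"jaw": 1, "linear": [0.001, 0, 0.0015], "roll": 0}, {"jaw": 1, "linear": [0.0025, 0, 0.0015], "roll": 0}, {"jaw": 1, "linear": [0.0025, 0, 0.0015], "roll": 0}]}}

```text
t: 14.2
tool_pos: [0.5594, -0.0288, 0.1089]
orientation: [-2.136, 0.187, 2.123]
force: [-3.8, -0.4, 12.4]
opening: 0.0097
```

>>> {"op": "apply_moves", "data": {"series": [{"jaw": 0.5, "linear": [0, 0, 0], "roll": 0}, {"jaw": 0.3, "linear": [0, 0, 0], "roll": 0}, {"jaw": 0.3, "linear": [0, 0, 0], "roll": 0}, {"jaw": 0.3, "linear": [0, 0, 0], "roll": 0}, {"jaw": 0.3, "linear": [0, 0, 0], "roll": 0}]}}

```text
t: 14.82
tool_pos: [0.5593, -0.0288, 0.1087]
orientation: [-2.136, 0.187, 2.123]
force: [0.0, 0.3, -1.2]
opening: 0.0325
```

>>> {"op": "apply_moves", "data": {"series": [{"jaw": 0.3, "linear": [-0.02, 0, 0], "roll": 0}, {"jaw": 0.3, "linear": [-0.05, 0, 0], "roll": 0}, {"jaw": 0.3, "linear": [-0.1, 0, 0], "roll": 0}, {"jaw": 0.3, "linear": [-0.16, 0, 0], "roll": 0}, {"jaw": 0.3, "linear": [-0.16, 0, 0], "roll": 0}]}}

```text
t: 15.45
tool_pos: [0.5615, -0.0291, 0.2105]
orientation: [-2.145, 0.188, 2.114]
force: [-0.5, 0.1, 0.7]
opening: 0.0328
```

```bash
python3 - <<'E'
from h import *
w=grab('wrist');ss=grab('side');pickle.dump((w,ss),open('w5.pkl','wb'))
s=w['s'];print(s['t'],s['tool_pos'],s['opening'],s['force'])
im=np.zeros((600,800,3),np.uint8)
im[:400,:400]=cv2.resize(w['pixels'][130:330,180:380],None,fx=2,fy=2,interpolation=cv2.INTER_CUBIC)
im[:600,405:800]=cv2.resize(ss['pixels'][110:230,275:354],None,fx=5,fy=5,interpolation=cv2.INTER_CUBIC)
cv2.imwrite('pics/w5.png',im)
print('home tab top: wrist',proj(w,[.559,-.0288,.141]),'side',proj(ss,[.559,-.0288,.141]),'6mm higher',proj(ss,[.559,-.0288,.147]))
E
```

```text
15.45 [ 0.56149121 -0.02910734  0.21050763] 0.032754038502813 [-0.53221908  0.08515204  0.65790259]
home tab top: wrist [279.40497415 219.80861648] side [307.69834669 177.44235175] 6mm higher [307.8460209 175.3749438]
```

View pics/w5.png

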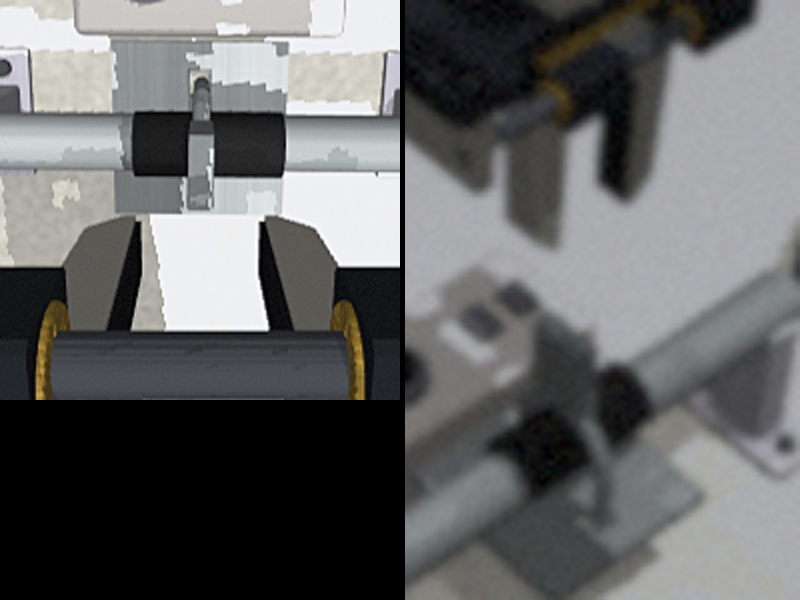

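The view shows the U-bolt standing upright over the liner, with its far leg in the slot (wrist frame about (280,170)) and its tab top at about (280.5,215.5). In the side view the tab top is at about (307.6,175). I'll check the height numerically.

```bash
python3 - <<'E'
from h import *
w,ss=pickle.load(open('w5.pkl','rb'));w4,ss4=pickle.load(open('w4.pkl','rb'))
print(cross(w,(280.5,215.5),ss,(307.6,175.2)))
for x,z in [(.559,.141),(.562,.141),(.559,.147),(.562,.147)]: print(x,z,proj(w,[x,-.0288,z]),proj(ss,[x,-.0288,z]))
i=pickle.load(open('i0.pkl','rb'))
# same-tool check: side-view tab top in the block, known z .120
print('side at start, known pose',proj(i['side'],[.5345,-.2795,.12]),'seen (380,128)')
# liner top silhouette: tube rail side edges in wrist
c=read_camera('wrist')['pixels'];g=cv2.cvtColor(c,cv2.COLOR_BGR2GRAY)
print('liner rows',[np.where(g[170:235,k]<60)[0][[0,-1]]+170 for k in (255,305)],'tube',g[180:225,220].tolist())
for zt in (.096,.102):
  m=np.array([.5585,-.034,zt]);X=np.array([.985,-.174,0]);print(zt,[proj(w,m+X*a)[1].round(1) for a in(-.0,)])
for zc in (.080,.086): # sleeve centre down / up
  th=np.radians(np.arange(0,360,2));X=np.array([.985,-.174,0]);r=[proj(w,np.array([.5585,-.034,zc])+.016*(np.cos(a)*X+np.sin(a)*np.array([0,0,1])))[1] for a in th];print(zc,min(r),max(r))
E
```

```text
(array([ 0.56219336, -0.03099365,  0.14342432]), np.float64(0.001928152981806538))
0.559 0.141 [279.40497415 219.80861648] [307.69834669 177.44235175]
0.562 0.141 [278.71991859 216.11711942] [306.50470271 176.7697007 ]
0.559 0.147 [279.39518352 222.10239035] [307.8460209 175.3749438]
0.562 0.147 [278.69357082 218.32872868] [306.64611252 174.70160662]
side at start, known pose [379.80744777 127.64967836] seen (380,128)
liner rows [array([184, 216]), array([184, 216])] tube [209, 209, 214, 175, 101, 87, 116, 128, 137, 147, 156, 168, 178, 181, 185, 190, 199, 208, 211, 211, 210, 213, 197, 181, 180, 179, 180, 177, 171, 166, 156, 142, 117, 154, 180, 180, 179, 177, 174, 166, 169, 174, 177, 177, 173]
0.096 [np.float64(205.1)]
0.102 [np.float64(206.7)]
0.08 184.16681037894043 217.80637778376803
0.086 185.32594872824905 219.61436890730565
```

The evidence agrees. The liner silhouette spans rows 184–216, against 184–218 predicted for "down" and 185–220 for "up". Travel and hard stop are at the expected height. I hand the job in.

```bash
python3 -c "
from plant import *
s=read_state();print(s['t'],s['dq'],s['force']);print(close_job())"
```

```text
15.6 [ 0.00163158  0.01502461  0.01956411 -0.00089742 -0.00274025 -0.00082636] [-0.23041127  1.2313104  -1.10312616]
the job is handed in; nothing more can be done
None
```

I took the U-bolt from its block, lined it up with the slots using the wrist camera (slots about 5 mm along +y) and passed both legs through with no measurable load. I then pressed it home, let go and backed the gripper off about 100 mm. The job was handed in at about 15.6 s; no verdict was reported.

**Checks that agreed:**
- **Pressing:** the liner yielded at about 7–8 N. After about 6 mm of travel there was a hard stop at TCP z 0.1089, against about 0.109 expected. The highest force read was about 13 N upward, with up to 7 N sideways from a leg rubbing in its slot.
- **After release:** the last picture shows the U-bolt standing upright over the liner with its far leg in the slot. The liner outline fits "down" better than "up", though the two differ by only about 1–2 pixels.

**Check that disagreed:** a coarse two-camera fix put the tab top at z 0.143, where 0.141 was expected, and about 3 mm toward the box. That would put the tab centre about 48.4 mm above the tube axis, just under the 48.5 mm limit. An earlier two-camera fix of the same kind was off by about 6 mm, so I trusted the force and travel readings.

I did not re-measure the mouse, cup or tape at the end. The arm made no planned move near them.

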